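Put the roaster's service tools back in their fitted tray

ROBOT

A 6-joint arm with a two-finger parallel gripper is mounted at the origin on a cart in front of the work surface, level with it; the furniture and walls round the work are solid. World frame = base frame: x ahead of the robot, y to its left, z up, the work surface at z = 0. Lengths are in m, angles in rad, forces in N, time in s.
With the tool pointing down it reaches from about 0.375 to 0.975 m from the base axis. Payload 3.8 kg.
Tool frame: the origin (TCP) lies at the very end of the fingers, on their centre line; the grasp point (between the pads) lies 19 mm behind it; z points along the fingers, y is the line along which they close (so a half turn about z gives the same grasp; the last joint's range is limited). The gripper opens to 85 mm and grips with 20 to 120 N. Pads are 22 mm wide; open, the fingers measure 114 mm over their backs; the gripper's body (76 mm by 85 mm) begins 54 mm behind the grasp point. The pads swing forward as they close: fully open they stand 13 mm farther back than shut.
Start: joints at [-1.16, 0.264, 1.604, -0, 1.274, -0.037], TCP at [0.292, -0.608, 0.231] pointing down, gripper open.
Joint ranges: [-2.63, 2.63], [-0.94, 2.18], [0.31, 2.57], [-1.31, 4.45], [0, 2.66], [-2.55, 2.55]. Speed limits (rad/s): [2.57, 2.57, 3.14, 3.14, 3.14, 3.14].

INTERFACE

Orientations are given as a rotation vector (axis times angle).
In Python, from workcell import read_state, read_camera, calibration, finish_job gives the robot as it stands.
- The arm moves only by the tool step_arm, never from a script. Its argument "commands" is a list of rows, each an object of numbers: "fingers": the gripper's target within -1 to 1 (shut at 1, half-way at 0, fully open at -1); "dx", "dy", "dz": the shift along the tool's x, y, z in m; "roll": the turn about the tool's z in degrees. In form: [{"fingers": .., "dx": .., "dy": .., "dz": .., "roll": ..}, ...]. A call has 1 to 8 rows; each row is the pose to reach, as a shift and turn from the pose commanded when the call began, along the tool's axes at that moment; what a row does not reach only later rows make up. A row lasts 1/8 s, in which the tool goes at most 62.5 mm and 10.7 degrees, less where a joint would pass 70% of its speed; a pose out of reach is approached as far as the arm can. A call with a gripper value outside its range is refused whole. The fingers move at their own pace and stop on an object; "squeeze" is the grip in N (left out, the last holds). Time passes only in rows, so rows that repeat a pose let the fingers close. It gives the time, the measured TCP pose, the force, the opening and the grip force at its end, in the units of the state.
- read_state(): the state, without advancing time (a new reading comes with each control period).
- read_camera(name): name is "scene" or "top" or "wrist"; returns (picture, depth): 480x640x3 uint8, blue, green, red; 480x640 float32, m along the optical axis (not along the pixel's ray), 0 where there is no reading.
- calibration(name): a dict with "intrinsics" (3x3 intrinsics, pixels), "world_to_cam" (4x4, takes a point from world to camera coordinates). Camera axes: x right, y up, looking along -z (the intrinsics and any distortion apply to the point x, -y, -z); pixel columns grow to the right and rows downward; lengths in m; the calibration is good to about 2 mm. The wrist camera is an equidistant fisheye: a pixel r from the principal point sees the ray r / f radians off the axis. A picture is of the moment at which its call begins: read the wrist's pose just before it. calibration takes no time and is no camera call; for the wrist camera it gives the pose at the moment of the call.
- finish_job(): hands the job in; it is judged then, once.
The state is a dict: "time": time; "q": joint angles; "joint_vel": joint speeds; "joint_torque": joint torques, N m; "tool_pos": TCP position; "tcp_rot": TCP orientation; "wrist_force": force on the tool from outside, world axes, zero at the start; "torque": the same for the moment, N m; "width": opening from 0.0 (shut) to 1.0 (fully open); "grip_force": force on a finger pad.
Only numpy, scipy, OpenCV 4.12 (cv2) and the standard library are available. Lean on these libraries where they do the work, as an engineer would, in place of code of your own. Each camera call takes 0.05 s, during which the arm holds its last target. There are 200 camera calls.

TASK

The service on the sample roaster is finished: put the spanner and the screwdriver back in the black fitted tool tray, each the right way round in the recess cut to its shape, and press it down between the two spring rollers of its recess until it lies fully home, flat in the recess. Leave the bearing that is already in the tray, the loose gear and the bolts as they are.

Things in the scene. Friction and masses are not known exactly. Their poses are not given: they have to be found in the camera images.
- tool_tray: black plastic tool tray with light-grey recess floors, 160 x 246 x 24 mm (x, y, z), fixed on the counter at a place and yaw that vary; origin at the centre of its underside, top at z 24 mm. Two recesses run along its y axis: spanner at x -38 mm, screwdriver at x +38 mm. A tool in its recess has its axes parallel to the tray's, same way round (same yaw): jaws and blade tip to -y, handles to +y
- spanner: loose flat open-ended steel spanner, 33 x 179 x 8.5 mm (x, y, z), 0.13 kg; origin at the middle of its length on the underside; open jaws (33 mm wide) at the -y end, y = -90 to -45, plain handle about 16 to 18 mm wide towards +y up to y = +90; balances near y = -5 mm; z up as it lies
- spanner_head (a point): point of the spanner in its jaws, at x 0, y -75, z 4.2 mm in its frame
- spanner_end (a point): point of the spanner near its handle end, at x 0, y +80, z 4.2 mm in its frame
- screwdriver: loose flat screwdriver, 26 x 215 x 28 mm, 0.09 kg; origin at the middle of its length, level with the underside of the handle; thick plastic handle (25 mm wide, 27 mm high) at y = +13 to +107, thin steel blade (6 mm) 11 to 17 mm above the underside at y = -107 to +13; balances near y = +54 mm; z up as it lies (it does not roll)
- driver_end (a point): point of the screwdriver inside its handle end, at x 0, y +100, z 13.9 mm in its frame
- driver_tip (a point): point of the screwdriver near its blade tip, at x 0, y -100, z 13.9 mm in its frame
- nest_spanner_head (a point): where point spanner_head lies when the spanner is home (tray x -38, y -75, z 21.2 mm); axes as the tray's. Spanner recess: 7 mm deep, floor at tray z 17; jaw part 38 mm wide at y -92.5 to -42, handle part 22.4 mm wide at y -42 to +92.5; 2 to 3 mm free all round. The spanner at home has its origin at tray x -38, y 0, z 17 and stands 1.5 mm above the tray's top
- nest_spanner_end (a point): where point spanner_end lies when the spanner is home (tray x -38, y +80, z 21.2 mm); axes as the tray's
- nest_driver_end (a point): where point driver_end lies when the screwdriver is home (tray x 38, y +100, z 23.9 mm); axes as the tray's. Handle part of the recess: 29 mm wide, 14 mm deep, floor at tray z 10, at y +9 to +112; 2 mm free at each side, 4 mm at the ends. The screwdriver at home has its origin at tray x 38, y 0, z 10; its handle stands 13 mm above the tray's top
- nest_driver_tip (a point): where point driver_tip lies when the screwdriver is home (tray x 38, y -100, z 23.9 mm); axes as the tray's. Blade part of the recess: 10.4 mm wide, 3.5 mm deep, at y -112 to +9
- spanner_well (a point): on the tray's top, middle of the finger well across the spanner recess (tray x -38, y 0, z 24 mm): 72 mm wide along x, 44 mm along y, 12 mm deep, that is 5 mm deeper than the recess, so fingers that hold the spanner at y = 0 can set it down and let go; axes as the tray's
- driver_well (a point): on the tray's top, middle of the finger well across the screwdriver recess (tray x 38, y +56, z 24 mm): 72 mm wide along x, 44 mm along y, 18 mm deep, that is 4 mm deeper than the recess, so fingers that hold the handle at y = +56 can set it down and let go; axes as the tray's
- spanner_rollers (a point): on the tray's top, midway between the pair of spring rollers in the walls of the spanner recess (tray x -37.5, y +48, z 24 mm). Rounded steel rollers 21 mm long stand 4.5 mm out of each wall. A spanner only laid in stays propped up there by about 5 mm; pushed down here with 10 to 15 N it passes between them, and they then hold it by its sides
- driver_rollers (a point): on the tray's top, midway between the pair of spring rollers in the walls of the screwdriver recess, beside the blade (tray x 38, y -40, z 24 mm). Rounded steel rollers 20 mm long stand 4 mm out of each wall and 2 mm above the tray. A screwdriver only laid in has its blade propped up on them by about 4 mm; the blade pushed down here with about 10 N passes between them and is held; at home its top is 3 mm above the tray's
- bearing: ball bearing, 35 mm across, 11 mm high, already in its own nest in the tray at x 6, y -82 mm; 4 mm of it stand above the tray's top; origin at the centre of its underside; not to be disturbed
- spare_gear: loose brass gear, 48 mm across, 16 mm high, on the counter behind the tools; not to be disturbed
- bolt_1: loose hexagon bolt, 18 x 53 x 16 mm, on the counter; not to be disturbed
- bolt_2: loose hexagon bolt, 18 x 53 x 16 mm, on the counter; not to be disturbed

How it is judged:
By the outcome, as a careful person would: the job done as asked, in the order asked, and still so for the second after the job is handed in, with the robot touching nothing.
It also fails if it takes over 64 s, if anything falls off the work surface, if the arm or the gripper's body presses on something with over 40 N, if the wrist force passes 120 N, or if a joint passes its speed limit or range.

## Working session

There is one attempt and no reset: what is moved stays moved. The work goes in short steps, Python scripts to look and compute and a tool call to move; the robot and the scene stay as the last step left them, time stands still between calls to the robot, and variables do not carry over. Pictures are saved under pics/ and viewed, at most 10 in all, crops included, and the job is handed in when it is done.

Besides the shell and the picture viewer there is one more tool, called after "Request:" in YAML: its name, and indented under it one key for each argument. step_arm: Moves the arm, as the interface text tells. Its arguments: {"type":"object","properties":{"commands":{"type":"array","items":{"type":"object","properties":{"fingers":{"type":"number"},"dx":{"type":"number"},"dy":{"type":"number"},"dz":{"type":"number"},"roll":{"type":"number"}}}},"squeeze":{"type":"number"}},"required":["commands"]}

```bash
mkdir -p pics; cat > h.py <<'E'
import numpy as np, cv2
from workcell import *
from scipy.spatial.transform import Rotation as R
def snap(n):
    c=calibration(n); im,d=read_camera(n); return im,d,np.array(c["intrinsics"]),np.array(c["world_to_cam"]),c
def ray(px,K,T,fish=False):
    px=np.atleast_2d(np.array(px,float))
    u=(px[:,0]-K[0,2])/K[0,0]; v=(px[:,1]-K[1,2])/K[1,1]
    if fish:
        r=np.hypot(u,v)+1e-9; d=np.stack([u/r*np.sin(r),-v/r*np.sin(r),-np.cos(r)],1)
    else: d=np.stack([u,-v,-np.ones_like(u)],1)
    Rm=T[:3,:3]; o=-Rm.T@T[:3,3]; return o,d@Rm
def onplane(px,z,K,T,fish=False):
    o,d=ray(px,K,T,fish); return o+d*((z-o[2])/d[:,2])[:,None]
def proj(P,K,T):
    p=np.atleast_2d(P)@T[:3,:3].T+T[:3,3]; return np.stack([K[0,0]*p[:,0]/-p[:,2]+K[0,2],K[1,1]*-p[:,1]/-p[:,2]+K[1,2]],1)
E
python3 - <<'E'
from h import *
for n in("top","scene"):
    im,d,K,T,c=snap(n); cv2.imwrite(f"pics/{n}0.png",im); np.savez(f"{n}0.npz",im=im,d=d,K=K,T=T)
    print(n,[k for k in c],K.tolist(),(-T[:3,:3].T@T[:3,3]).round(3),T[:3,:3].round(2).tolist(),{k:v for k,v in c.items() if k not in("intrinsics","world_to_cam")})
s=read_state();print(s)
E
```

```text
top ['intrinsics', 'world_to_cam'] [[449.4617599776894, 0.0, 319.61648392177267], [0.0, 449.4617599776894, 237.43905426554812], [0.0, 0.0, 1.0]] [ 0.428 -0.119  0.875] [[0.0, -1.0, -0.01], [0.99, 0.0, 0.11], [-0.11, -0.01, 0.99]] {}
scene ['intrinsics', 'world_to_cam'] [[587.7817842116665, 0.0, 314.06237196451644], [0.0, 587.7817842116665, 237.32035688819127], [0.0, 0.0, 1.0]] [-0.294 -0.789  0.908] [[0.63, -0.78, 0.0], [0.48, 0.4, 0.78], [-0.61, -0.49, 0.62]] {}
{'time': 0.1, 'q': array([-1.15992121e+00,  2.64671066e-01,  1.60527314e+00, -1.02277064e-05,
        1.27371549e+00, -3.69119751e-02]), 'joint_vel': array([-0.00231429, -0.00251865, -0.00257325,  0.00068352,  0.00011486,
        0.00116798]), 'joint_torque': array([ 3.29644045e-04, -5.16708612e+01, -3.68588948e+01, -9.95721120e-05,
        6.25811663e-03,  3.60275828e-05]), 'tool_pos': array([ 0.29197115, -0.60782955,  0.2300718 ]), 'tcp_rot': array([-3.06120000e+00, -6.97074512e-01,  6.18269070e-04]), 'wrist_force': array([1.26783508, 0.78882894, 0.29080034]), 'torque': array([-0.00754039, -0.01734468,  0.03519707]), 'grip_force': 0.0, 'width': 1.0014041794087032}
```

View pics/top0.png

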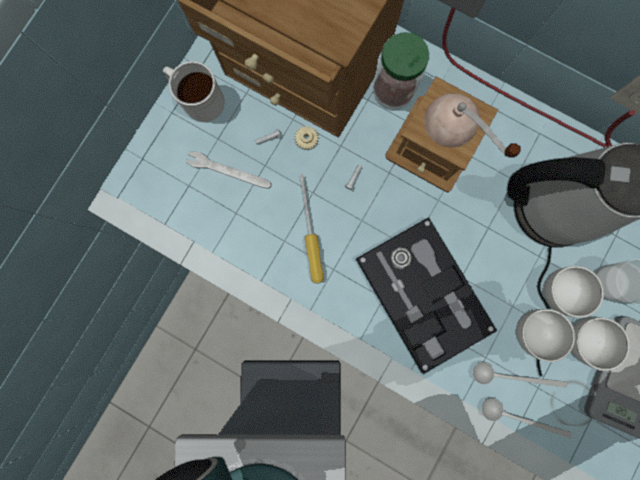

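View pics/scene0.png

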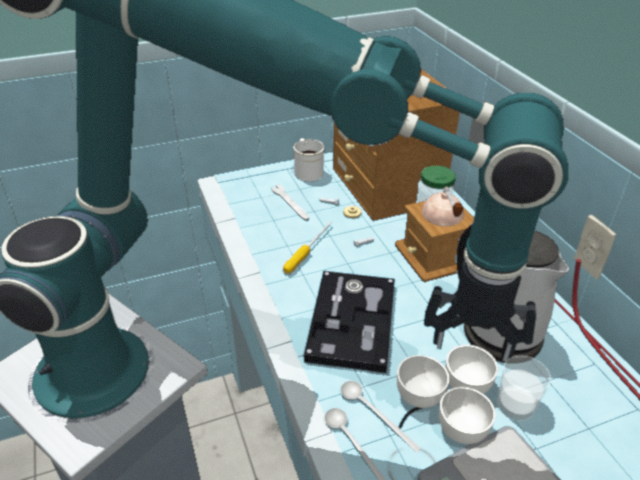

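The top view shows the spanner at (190,155)–(270,185) with its jaws to the left, and the screwdriver with its tip at (303,178) and handle at (316,280). The tray corners are at (428,220), (358,260), (425,372) and (494,330), with the jaw end at the top. The scene view shows the same layout, with the arm over the bowls.

```bash
python3 - <<'E'
from h import *
f=np.load("top0.npz"); im,d,K,T=f["im"],f["d"],f["K"],f["T"]
o,_=ray([[0,0]],K,T)
vv,uu=np.mgrid[0:480,0:640]
_,dr=ray(np.stack([uu.ravel(),vv.ravel()],1),K,T)
W=(o+dr*d.reshape(-1,1)).reshape(480,640,3)
hsv=cv2.cvtColor(im,cv2.COLOR_BGR2HSV)
print("depth z of counter, tray:",W[300,200:340:20,2].round(4) if 0 else W[220:224,230:240,2].mean(),W[290:294,405:410,2])
def rep(name,m,z,box):
    b=np.zeros_like(m); x0,y0,x1,y1=box; b[y0:y1,x0:x1]=m[y0:y1,x0:x1]
    n,l,s,_=cv2.connectedComponentsWithStats(b.astype(np.uint8)); i=1+s[1:,4].argmax()
    c,_=cv2.findContours((l==i).astype(np.uint8),0,1); c=max(c,key=cv2.contourArea)
    P=onplane(c[:,0,:],z,K,T)[:,:2].astype(np.float32)
    r=cv2.minAreaRect(P*1000); print(name,s[i],"rect",np.round(r[0],1),np.round(r[1],1),round(r[2],1),"\n",cv2.boxPoints(r).round(1).tolist())
    print(" zmed",np.median(W[l==i][:,2]))
dark=(hsv[...,2]<75)
dark=cv2.morphologyEx(dark.astype(np.uint8),cv2.MORPH_CLOSE,np.ones((9,9)))>0
rep("tray",dark,.024,(345,205,505,385))
rep("handle",(hsv[...,0]>15)&(hsv[...,0]<38)&(hsv[...,1]>110),.014,(290,220,340,300))
print(hsv[155:190:5,190:270:10].tolist()[3]); 
rep("spanner",(hsv[...,1]<35),.0085,(180,140,280,200))
rep("spannerz",(W[...,2]>.004)&(W[...,2]<.03),.0085,(180,140,280,200))
rep("blade",(hsv[...,1]<45)&(hsv[...,2]<190),.014,(295,170,320,240))
E
```

```text
depth z of counter, tray: -0.0015398764837222523 [[0.02094651 0.02493227 0.02507908 0.02148802 0.02470999]
 [0.02135422 0.02468767 0.02299227 0.0237492  0.0219565 ]
 [0.02203434 0.02460987 0.0252972  0.02035317 0.01999358]
 [0.02145125 0.02392909 0.02268348 0.02304916 0.02355934]]
tray [ 356  218  141  156 9563] rect [ 417.8 -310. ] [245.1 161.6] 29.7 
 [[271.3999938964844, -300.5], [351.5, -440.8999938964844], [564.2999877929688, -319.3999938964844], [484.20001220703125, -179.10000610351562]]
 zmed 0.022368972731574677
handle [305 234  18  49 553] rect [ 485.8 -100.8] [92.9 23.2] 8.8 
 [[438.1000061035156, -96.4000015258789], [441.6000061035156, -119.4000015258789], [533.5, -105.0999984741211], [529.9000244140625, -82.19999694824219]]
 zmed 0.023462561120956793
[[94, 39, 188], [93, 40, 187], [96, 40, 184], [30, 3, 197], [45, 6, 171], [90, 22, 175], [96, 41, 186], [94, 41, 176]]
spanner [185 151  86  38 917] rect [663.1  68.4] [177.6  34.4] 73.4 
 [[621.2999877929688, -11.800000190734863], [654.2000122070312, -21.600000381469727], [705.0, 148.60000610351562], [672.0, 158.39999389648438]]
 zmed 0.006823827397003601
spannerz [186 151  85  37 790] rect [662.8  68.2] [175.9  31.8] 73.3 
 [[622.2000122070312, -11.399999618530273], [652.7000122070312, -20.600000381469727], [703.4000244140625, 147.8000030517578], [672.9000244140625, 157.0]]
 zmed 0.007123716169562089
blade [ 295  170   25   70 1336] rect [590.6 -86.8] [136.3  47.1] 0.1 
 [[522.4000244140625, -63.400001525878906], [522.5, -110.5], [658.7999877929688, -110.30000305175781], [658.7000122070312, -63.20000076293945]]
 zmed -0.0012053111387235194
```

```bash
cat >> h.py <<'E'
def goto(x,y,z,head,from_=None):
    """mm, deg: shifts from current tool pose (or from_ = (x,y,z,head))"""
    if from_ is None:
        s=read_state(); p=s["tool_pos"]*1000; M=R.from_rotvec(s["tcp_rot"]).as_matrix(); h=np.degrees(np.arctan2(M[1,0],M[0,0]))
        print("t",round(s["time"],2),"pos",p.round(1),"head",round(h,2),"tilt",M[2].round(3),"F",s["wrist_force"].round(1),"w",round(s["width"],3))
    else: p=np.array(from_[:3]);h=from_[3]
    a=np.radians(h); e=np.array([x,y,z])-p
    print("dx %.4f dy %.4f dz %.4f roll %.2f"%((e[0]*np.cos(a)+e[1]*np.sin(a))/1e3,(e[0]*np.sin(a)-e[1]*np.cos(a))/1e3,-e[2]/1e3,-(((head-h)+180)%360-180)))
E
python3 -c "
from h import *
goto(430,-230,200,73.4)
goto(663,68,160,73.4,(430,-230,200,73.4))"
```

```text
t 0.1 pos [ 292.  -607.8  230.1] head 25.66 tilt [ 0.    -0.002 -1.   ] F [1.3 0.8 0.3] w 1.001
dx 0.2880 dy -0.2808 dz 0.0301 roll -47.74
dx 0.3521 dy 0.1382 dz 0.0400 roll -0.00
```

Request:
step_arm:
  commands:
    - {"fingers": -1,"dx": 0.288,"dy": -0.281,"dz": 0.03,"roll": -47.7}
    - {"fingers": -1,"dx": 0.288,"dy": -0.281,"dz": 0.03,"roll": -47.7}
    - {"fingers": -1,"dx": 0.288,"dy": -0.281,"dz": 0.03,"roll": -47.7}
    - {"fingers": -1,"dx": 0.288,"dy": -0.281,"dz": 0.03,"roll": -47.7}
    - {"fingers": -1,"dx": 0.288,"dy": -0.281,"dz": 0.03,"roll": -47.7}
    - {"fingers": -1,"dx": 0.288,"dy": -0.281,"dz": 0.03,"roll": -47.7}
    - {"fingers": -1,"dx": 0.288,"dy": -0.281,"dz": 0.03,"roll": -47.7}
    - {"fingers": -1,"dx": 0.288,"dy": -0.281,"dz": 0.03,"roll": -47.7}

```text
time: 1.1
tool_pos: [0.4302, -0.2284, 0.2007]
tcp_rot: [-2.515, -1.88, 0.001]
wrist_force: [-0.5, -0.0, 0.6]
width: 0.999
grip_force: 0.0
```

Request:
step_arm:
  commands:
    - {"fingers": -0.5,"dx": 0.352,"dy": 0.138,"dz": 0.04}
    - {"fingers": -0.5,"dx": 0.352,"dy": 0.138,"dz": 0.04}
    - {"fingers": -0.5,"dx": 0.352,"dy": 0.138,"dz": 0.04}
    - {"fingers": -0.5,"dx": 0.352,"dy": 0.138,"dz": 0.04}
    - {"fingers": -0.5,"dx": 0.352,"dy": 0.138,"dz": 0.04}
    - {"fingers": -0.5,"dx": 0.352,"dy": 0.138,"dz": 0.04}
    - {"fingers": -0.5,"dx": 0.352,"dy": 0.138,"dz": 0.04}
    - {"fingers": -0.5,"dx": 0.352,"dy": 0.138,"dz": 0.04}

```text
invalid input
```

```bash
python3 - <<'E'
from h import *
goto(663,68,100,73.4)
im,d,K,T,c=snap("wrist"); cv2.imwrite("pics/w1.png",im); np.savez("w1.npz",im=im,d=d,K=K,T=T); print(K.tolist(),T[:3,:3].round(3).tolist(),(-T[:3,:3].T@T[:3,3]).round(3))
E
```

```text
t 1.1 pos [ 430.2 -228.4  200.7] head 73.57 tilt [ 0.    -0.001 -1.   ] F [-0.5 -0.   0.6] w 0.999
dx 0.3501 dy 0.1394 dz 0.1007 roll 0.17
[[371.64829954431775, 0.0, 309.8746605124092], [0.0, 371.64829954431775, 238.14480646546897], [0.0, 0.0, 1.0]] [[0.96, -0.282, -0.002], [0.266, 0.908, -0.324], [0.093, 0.31, 0.946]] [ 0.454 -0.149  0.343]
```

View pics/w1.png

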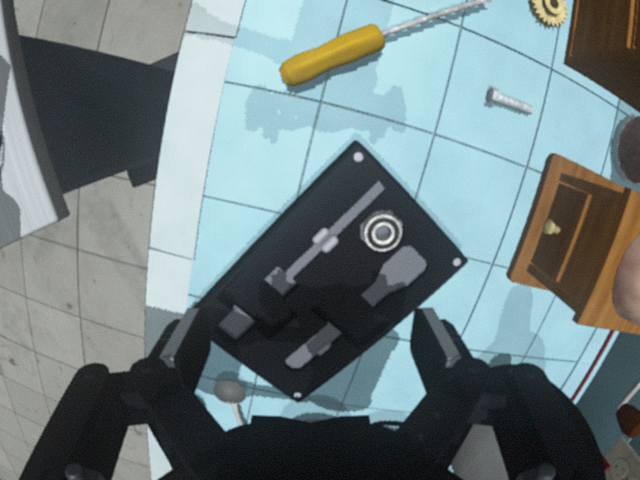

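The wrist picture, still from above the tray because the second move was refused, shows tray corners at (356,142), (466,262) and (297,398), the bearing at (382,232) and the screwdriver handle at (332,54). I'll use it to refine the tray pose.

```bash
python3 - <<'E'
from h import *
f=np.load("w1.npz"); im,d,K,T=f["im"],f["d"],f["K"],f["T"]
print("corners",onplane([[356,142],[466,262],[297,398],[192,308]],.024,K,T,True).round(4)[:,:2].tolist())
hsv=cv2.cvtColor(im,cv2.COLOR_BGR2HSV)
# bearing centre
m=(hsv[...,2]>85); b=np.zeros(m.shape,np.uint8); b[205:258,355:410]=m[205:258,355:410]
c,_=cv2.findContours(b,0,1); c=max(c,key=cv2.contourArea); (x,y),r=cv2.minEnclosingCircle(c); print("bearing px",x,y,r,onplane([[x,y]],.028,K,T,True).round(4))
# recess floors inside tray: fit of edges: dark/bright edges of tray top sides
m=((hsv[...,0]>15)&(hsv[...,0]<38)&(hsv[...,1]>110)); b=np.zeros(m.shape,np.uint8); b[10:100,260:400]=m[10:100,260:400]
c,_=cv2.findContours(b,0,1); c=max(c,key=cv2.contourArea); P=onplane(c[:,0],.014,K,T,True)[:,:2]
print("handle",cv2.minAreaRect((P*1000).astype(np.float32)))
# tray edges: sub-pixel by gradient along normal between corners
g=cv2.GaussianBlur(hsv[...,2].astype(np.float32),(3,3),0)
def edge(a,b_,n=25):
    a=np.array(a,float);b_=np.array(b_,float);t=(b_-a)/np.linalg.norm(b_-a);nn=np.array([-t[1],t[0]]);out=[]
    for s in np.linspace(.15,.85,n):
        q=a+(b_-a)*s; k=np.arange(-8,8.1,.5); pts=(q+k[:,None]*nn).astype(np.float32)
        v=cv2.remap(g,pts[:,0].reshape(1,-1),pts[:,1].reshape(1,-1),1)[0]; i=np.abs(np.gradient(v)).argmax(); out.append(pts[i])
    P=onplane(out,.024,K,T,True)[:,:2]*1000
    vx,vy,x0,y0=cv2.fitLine(P.astype(np.float32),cv2.DIST_HUBER,0,.01,.01).ravel(); n_=np.array([-vy,vx])
    res=(P-[x0,y0])@n_; print("line ang",np.degrees(np.arctan2(vy,vx)).round(2),"off",np.round(n_@[x0,y0],1),"pt",x0.round(1),y0.round(1),"med res",np.median(abs(res)).round(2))
edge((356,142),(466,262)); edge((466,262),(297,398)); edge((356,142),(192,308))
E
```

```text
corners [[0.4855, -0.1811], [0.5642, -0.3206], [0.3545, -0.4352], [0.2868, -0.2918]]
bearing px 381.0 229.5 22.29920196533203 [[ 0.4873 -0.2621  0.028 ]]
handle ((488.0301513671875, -100.72831726074219), (95.354736328125, 24.881927490234375), 8.306303024291992)
line ang -60.34 off 334.3 pt 523.4 -243.6 med res 0.21
line ang 29.88 off -559.5 pt 460.6 -380.6 med res 0.25
line ang 29.61 off -395.1 pt 396.1 -229.3 med res 0.1
```

Request:
step_arm:
  commands:
    - {"fingers": -0.5,"dx": 0.35,"dy": 0.139,"dz": 0.1,"roll": 0.2}
    - {"fingers": -0.5,"dx": 0.35,"dy": 0.139,"dz": 0.1,"roll": 0.2}
    - {"fingers": -0.5,"dx": 0.35,"dy": 0.139,"dz": 0.1,"roll": 0.2}
    - {"fingers": -0.5,"dx": 0.35,"dy": 0.139,"dz": 0.1,"roll": 0.2}
    - {"fingers": -0.5,"dx": 0.35,"dy": 0.139,"dz": 0.1,"roll": 0.2}
    - {"fingers": -0.5,"dx": 0.35,"dy": 0.139,"dz": 0.1,"roll": 0.2}
    - {"fingers": -0.5,"dx": 0.35,"dy": 0.139,"dz": 0.1,"roll": 0.2}
    - {"fingers": -0.5,"dx": 0.35,"dy": 0.139,"dz": 0.1,"roll": 0.2}

```text
time: 2.15
tool_pos: [0.6637, 0.0642, 0.1003]
tcp_rot: [-2.522, -1.872, 0.003]
wrist_force: [-0.3, 0.1, 1.2]
width: 0.748
grip_force: 0.0
```

```bash
python3 - <<'E'
from h import *
goto(663,68,3,73.4)
im,d,K,T,c=snap("wrist"); cv2.imwrite("pics/w2.png",im); np.savez("w2.npz",im=im,d=d,K=K,T=T)
E
```

```text
t 2.15 pos [663.7  64.2 100.3] head 73.17 tilt [-0.001 -0.001 -1.   ] F [-0.3  0.1  1.2] w 0.748
dx 0.0034 dy -0.0017 dz 0.0973 roll -0.23
```

View pics/w2.png

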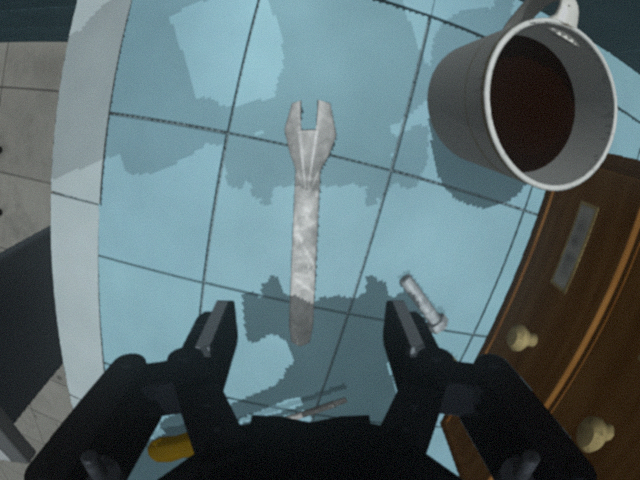

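The wrist view shows the spanner upright in the image, jaws at (312,103) and handle end at (301,343). The bolt at (423,303) is clear of the fingers.

```bash
python3 - <<'E'
from h import *
f=np.load("w2.npz"); im,d,K,T=f["im"],f["d"],f["K"],f["T"]
hsv=cv2.cvtColor(im,cv2.COLOR_BGR2HSV)
m=(hsv[...,1]<45); b=np.zeros(m.shape,np.uint8); b[95:352,275:345]=m[95:352,275:345]
n,l,s,_=cv2.connectedComponentsWithStats(b); i=1+s[1:,4].argmax(); print(s[i])
ys,xs=np.where(l==i)
P=onplane(np.stack([xs,ys],1),.0085,K,T,True)[:,:2]*1000
r=cv2.minAreaRect(P.astype(np.float32)); print(r)
u=np.array([np.cos(np.radians(73.4)),np.sin(np.radians(73.4))]); n=np.array([-u[1],u[0]])
c=np.array([663,68.]); a=(P-c)@u; w=(P-c)@n
print("along",a.min(),a.max())
for k in range(-80,90,20):
    q=w[abs(a-k)<4]
    if len(q): print(k,q.min().round(1),q.max().round(1),((q.min()+q.max())/2).round(1))
E
```

```text
[ 285  100   51  246 6717]
((665.6148071289062, 68.70523834228516), (175.9585723876953, 31.145259857177734), 73.25769805908203)
along -86.53342713263523 89.38508443287171
-80 -2.1 12.9 5.4
-60 -4.3 13.2 4.5
-40 -5.0 12.0 3.5
-20 -5.7 10.8 2.6
0 -6.9 9.8 1.4
20 -7.5 8.8 0.6
40 -8.7 7.2 -0.8
60 -16.8 11.9 -2.4
80 -16.7 11.8 -2.5
```

```bash
python3 -c "
from h import *
goto(662,69.5,3,70.5)"
```

```text
t 2.2 pos [663.3  63.5 100.9] head 73.12 tilt [-0.001 -0.001 -1.   ] F [-1.6 -0.2 -0.6] w 0.752
dx 0.0054 dy -0.0030 dz 0.0979 roll 2.62
```

Request:
step_arm:
  commands:
    - {"fingers": -0.5,"dx": 0.005,"dy": -0.003,"dz": 0.05,"roll": 2.6}
    - {"fingers": -0.5,"dx": 0.005,"dy": -0.003,"dz": 0.07,"roll": 2.6}
    - {"fingers": -0.5,"dx": 0.005,"dy": -0.003,"dz": 0.08,"roll": 2.6}
    - {"fingers": -0.5,"dx": 0.005,"dy": -0.003,"dz": 0.08,"roll": 2.6}

```text
time: 2.7
tool_pos: [0.662, 0.0699, 0.0214]
tcp_rot: [-2.565, -1.814, 0.001]
wrist_force: [0.3, -0.1, 1.3]
width: 0.748
grip_force: 0.0
```

```bash
python3 -c "
from h import *
goto(662,69.5,3,70.5)"
```

```text
t 2.7 pos [662.   69.9  21.4] head 70.53 tilt [-0. -0. -1.] F [ 0.3 -0.1  1.3] w 0.748
dx -0.0004 dy 0.0001 dz 0.0184 roll 0.03
```

Request:
step_arm:
  commands:
    - {"fingers": -0.5,"dx": 0,"dy": 0,"dz": 0.018,"roll": 0}
    - {"fingers": -0.5,"dx": 0,"dy": 0,"dz": 0.018,"roll": 0}
    - {"fingers": 1,"dx": 0,"dy": 0,"dz": 0.018,"roll": 0}
    - {"fingers": 1,"dx": 0,"dy": 0,"dz": 0.018,"roll": 0}
    - {"fingers": 1,"dx": 0,"dy": 0,"dz": 0.018,"roll": 0}
    - {"fingers": 1,"dx": 0,"dy": 0,"dz": 0.018,"roll": 0}
    - {"fingers": 1,"dx": 0,"dy": 0,"dz": 0.018,"roll": 0}
    - {"fingers": 1,"dx": 0,"dy": 0,"dz": 0.018,"roll": 0}
  squeeze: 50

```text
time: 3.7
tool_pos: [0.6628, 0.0708, 0.004]
tcp_rot: [2.564, 1.814, 0.002]
wrist_force: [-0.1, 0.7, 4.1]
width: 0.169
grip_force: 49.5
```

```bash
python3 -c "
from h import *
goto(500,-130,130,40)
goto(437,-343,110,29.7,(500,-130,130,40))"
```

```text
t 3.7 pos [662.8  70.8   4. ] head 70.56 tilt [ 0.001  0.001 -1.   ] F [-0.1  0.7  4.1] w 0.169
dx -0.2436 dy -0.0867 dz -0.1260 roll 30.56
dx -0.1852 dy 0.1227 dz 0.0200 roll 10.30
```

Request:
step_arm:
  commands:
    - {"fingers": 1,"dx": 0,"dy": 0,"dz": -0.05,"roll": 0}
    - {"fingers": 1,"dx": 0,"dy": 0,"dz": -0.1,"roll": 0}
    - {"fingers": 1,"dx": -0.05,"dy": -0.018,"dz": -0.126,"roll": 6}
    - {"fingers": 1,"dx": -0.1,"dy": -0.036,"dz": -0.126,"roll": 13}
    - {"fingers": 1,"dx": -0.15,"dy": -0.054,"dz": -0.126,"roll": 20}
    - {"fingers": 1,"dx": -0.2,"dy": -0.072,"dz": -0.126,"roll": 26}
    - {"fingers": 1,"dx": -0.244,"dy": -0.087,"dz": -0.126,"roll": 30.5}
    - {"fingers": 1,"dx": -0.244,"dy": -0.087,"dz": -0.126,"roll": 30.5}

```text
time: 4.7
tool_pos: [0.496, -0.132, 0.1281]
tcp_rot: [-2.953, -1.07, 0.004]
wrist_force: [0.1, -0.0, -1.5]
width: 0.167
grip_force: 49.1
```

Request:
step_arm:
  commands:
    - {"fingers": 1,"dx": -0.046,"dy": 0.03,"dz": 0.005,"roll": 3}
    - {"fingers": 1,"dx": -0.092,"dy": 0.06,"dz": 0.01,"roll": 6}
    - {"fingers": 1,"dx": -0.14,"dy": 0.092,"dz": 0.015,"roll": 9}
    - {"fingers": 1,"dx": -0.17,"dy": 0.112,"dz": 0.02,"roll": 10.3}
    - {"fingers": 1,"dx": -0.185,"dy": 0.123,"dz": 0.02,"roll": 10.3}
    - {"fingers": 1,"dx": -0.185,"dy": 0.123,"dz": 0.02,"roll": 10.3}
    - {"fingers": 1,"dx": -0.185,"dy": 0.123,"dz": 0.02,"roll": 10.3}

```text
time: 5.58
tool_pos: [0.4371, -0.3422, 0.1092]
tcp_rot: [-3.035, -0.808, -0.0]
wrist_force: [0.0, -0.3, -1.1]
width: 0.168
grip_force: 49.2
```

```bash
python3 - <<'E'
from h import *
goto(436.8,-343,60,29.7)
im,d,K,T,c=snap("wrist"); cv2.imwrite("pics/w3.png",im); np.savez("w3.npz",im=im,d=d,K=K,T=T)
E
```

```text
t 5.58 pos [ 437.1 -342.2  109.2] head 29.83 tilt [ 0.    -0.001 -1.   ] F [ 0.  -0.3 -1.1] w 0.168
dx -0.0006 dy 0.0005 dz 0.0492 roll 0.13
```

View pics/w3.png

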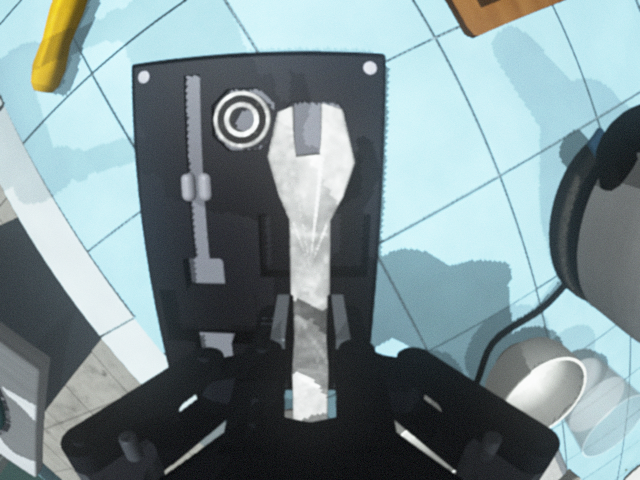

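The spanner is held, jaws up in the image at (310,110) and handle end at (312,418), with the tray below: top corners at (133,66) and (385,56), bearing at (242,118).

```bash
cat > m.py <<'E'
from h import *
U=np.array([np.cos(np.radians(29.7)),np.sin(np.radians(29.7))]); N=np.array([-U[1],U[0]]); C=np.array([418,-310.])
def tray(P): P=np.atleast_2d(P)-C; return np.stack([P@N,-P@U],1)   # mm world -> tray x,y
def world(x,y): return C+x*N-y*U
def edge(g,a,b_,K,T,z=.024,fish=True,n=25,k0=8,sign=None):
    a=np.array(a,float);b_=np.array(b_,float);t=(b_-a)/np.linalg.norm(b_-a);nn=np.array([-t[1],t[0]]);out=[]
    for s in np.linspace(.12,.88,n):
        q=a+(b_-a)*s; k=np.arange(-k0,k0+.1,.5); pts=(q+k[:,None]*nn).astype(np.float32)
        v=cv2.remap(g,pts[:,0].reshape(1,-1),pts[:,1].reshape(1,-1),1)[0]; out.append(pts[np.abs(np.gradient(v)).argmax()])
    return tray(onplane(out,z,K,T,fish)[:,:2]*1000)
E
python3 - <<'E'
from m import *
f=np.load("w3.npz"); im,d,K,T=f["im"],f["d"],f["K"],f["T"]
hsv=cv2.cvtColor(im,cv2.COLOR_BGR2HSV); g=cv2.GaussianBlur(hsv[...,2].astype(np.float32),(3,3),0)
e=edge(g,(133,66),(385,56),K,T,k0=6); print("front edge y",np.median(e[:,1]),"slope",np.degrees(np.polyfit(e[:,0],e[:,1],1)[0]))
e=edge(g,(385,56),(380,250),K,T,k0=6); print("right edge x",np.median(e[:,0]),"slope",np.degrees(np.polyfit(e[:,1],e[:,0],1)[0]),e[::6].round(1).tolist())
e=edge(g,(133,66),(150,240),K,T,k0=6); print("left edge x",np.median(e[:,0]),"slope",np.degrees(np.polyfit(e[:,1],e[:,0],1)[0]))
print("screws",tray(onplane([[144,77],[370,68]],.024,K,T,True)[:,:2]*1000).round(1).tolist(),"bearing",tray(onplane([[242,119]],.028,K,T,True)[:,:2]*1000).round(1))
m=(hsv[...,2]>95)&(hsv[...,1]<60); b=np.zeros(m.shape,np.uint8); b[100:425,268:358]=m[100:425,268:358]
b=cv2.morphologyEx(b,cv2.MORPH_OPEN,np.ones((3,3)))
n,l,s,_=cv2.connectedComponentsWithStats(b); i=1+s[1:,4].argmax(); print(s[i])
for r in range(105,420,20):
    x=np.where(l[r]==i)[0]
    if len(x): P=tray(onplane([[x[0],r],[x[-1],r]],.1137,K,T,True)[:,:2]*1000); print(r,x[0],x[-1],P.round(1).tolist(),P.mean(0).round(1))
dz=d[l==i]; print("depth med",np.median(dz))
E
```

```text
front edge y -121.90185487752998 slope -0.022391586666500072
right edge x -83.42328899917807 slope 0.035858474851894216 [[-83.6, -107.9], [-83.1, -84.9], [-83.2, -62.0], [-83.7, -38.7], [-83.5, -14.4]]
left edge x 76.55034498490086 slope -0.7166361560820768
screws [[67.9, -114.3], [-73.7, -114.4]] bearing [[  2.7 -82.7]]
[  268   101    87   321 15821]
105 291 339 [[-30.9, -88.1], [-48.3, -88.2]] [-39.6 -88.1]
125 273 346 [[-24.3, -80.7], [-51.0, -80.8]] [-37.7 -80.8]
145 269 351 [[-22.7, -73.3], [-53.0, -73.4]] [-37.9 -73.4]
165 269 354 [[-22.6, -65.8], [-54.3, -65.9]] [-38.5 -65.9]
185 275 347 [[-24.7, -58.2], [-51.8, -58.3]] [-38.3 -58.2]
205 282 338 [[-27.3, -50.4], [-48.6, -50.5]] [-37.9 -50.4]
225 289 330 [[-29.9, -42.4], [-45.7, -42.5]] [-37.8 -42.4]
245 289 330 [[-29.7, -34.2], [-45.9, -34.2]] [-37.8 -34.2]
265 290 329 [[-30.0, -25.6], [-45.7, -25.7]] [-37.8 -25.7]
285 290 329 [[-29.8, -16.7], [-45.9, -16.7]] [-37.9 -16.7]
305 294 327 [[-31.4, -7.2], [-45.3, -7.3]] [-38.3  -7.3]
325 294 324 [[-31.2, 2.8], [-44.2, 2.7]] [-37.7   2.8]
345 294 326 [[-31.0, 13.5], [-45.4, 13.5]] [-38.2  13.5]
365 292 327 [[-29.9, 25.1], [-46.1, 25.1]] [-38.   25.1]
385 292 327 [[-29.6, 37.8], [-46.5, 37.7]] [-38.   37.7]
405 292 328 [[-29.3, 51.7], [-47.4, 51.6]] [-38.3  51.6]
depth med 0.14692466
```

Request:
step_arm:
  commands:
    - {"fingers": 1,"dx": 0,"dy": 0.003,"dz": 0.04,"roll": 0.1}
    - {"fingers": 1,"dx": 0,"dy": 0.003,"dz": 0.07,"roll": 0.1}
    - {"fingers": 1,"dx": 0,"dy": 0.003,"dz": 0.07,"roll": 0.1}
    - {"fingers": 1,"dx": 0,"dy": 0.003,"dz": 0.07,"roll": 0.1}

```text
time: 6.12
tool_pos: [0.439, -0.346, 0.0404]
tcp_rot: [3.035, 0.806, 0.001]
wrist_force: [-0.3, 0.8, -0.2]
width: 0.17
grip_force: 49.2
```

```bash
python3 - <<'E'
from h import *
goto(438.1,-345.3,20,29.7)
im,d,K,T,c=snap("wrist"); cv2.imwrite("pics/w4.png",im); np.savez("w4.npz",im=im,d=d,K=K,T=T)
E
```

```text
t 6.12 pos [ 439.  -346.    40.4] head 29.72 tilt [ 0.001  0.001 -1.   ] F [-0.3  0.8 -0.2] w 0.17
dx -0.0004 dy -0.0011 dz 0.0204 roll 0.02
```

View pics/w4.png

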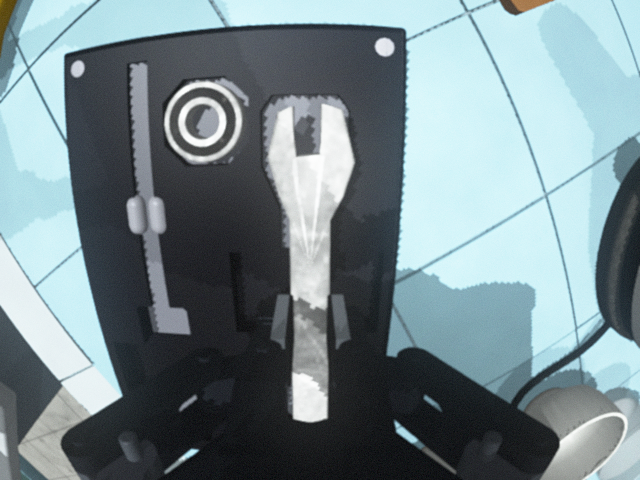

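The spanner hovers over its recess: recess jaw outline about x 263–350, top row 95; spanner jaws at 268–355, top row 106.

```bash
python3 - <<'E'
from m import *
f=np.load("w4.npz"); im,d,K,T=f["im"],f["d"],f["K"],f["T"]
hsv=cv2.cvtColor(im,cv2.COLOR_BGR2HSV); g=cv2.GaussianBlur(hsv[...,2].astype(np.float32),(3,3),0)
t=lambda p,z:tray(onplane(p,z,K,T,True)[:,:2]*1000).round(1).tolist()
print("TCP tray",tray(read_state()["tool_pos"][:2]*1000))
print("corners",t([[65,54],[406,29]],.024),"screws",t([[77,69],[384,47]],.024))
e=edge(g,(406,29),(400,230),K,T,k0=6); print("right edge",e[::6].round(1).tolist())
e=edge(g,(65,54),(406,29),K,T,k0=10); print("front edge",e[::6].round(1).tolist())
print("recess jaw L/R/top",t([[263,130],[350,108],[305,95]],.024),"bearing",t([[204,121]],.028))
m=(hsv[...,2]>150)&(hsv[...,1]<60); b=np.zeros(m.shape,np.uint8); b[100:425,260:360]=m[100:425,260:360]
n,l,s,_=cv2.connectedComponentsWithStats(b); i=1+s[1:,4].argmax(); print(s[i])
for r in range(110,290,20):
    x=np.where(l[r]==i)[0]
    if len(x): P=np.array(t([[x[0],r],[x[-1],r]],.0455)); print(r,x[0],x[-1],P.tolist(),P.mean(0).round(1))
# row profiles of recess brightness
for r in (103,110): print(r,g[r,256:360:3].astype(int).tolist())
for r in (230,240): print(r,g[r,270:345:3].astype(int).tolist())
E
```

```text
TCP tray [[-42.35535663  -0.40729185]]
corners [[76.1, -123.5], [-82.9, -123.7]] screws [[68.5, -114.5], [-73.3, -114.7]]
right edge [[-83.2, -112.7], [-82.7, -95.7], [-82.8, -79.1], [-82.6, -62.3], [-82.7, -45.0]]
front edge [[51.9, -124.2], [18.6, -121.7], [-10.5, -121.5], [-37.9, -121.7], [-65.0, -124.3]]
recess jaw L/R/top [[-22.4, -78.0], [-59.0, -87.4], [-40.1, -92.7]] bearing [[2.2, -82.9]]
[  265   100    90   210 11413]
110 267 346 [[-26.6, -86.2], [-55.2, -86.2]] [-40.9 -86.2]
130 266 346 [[-26.1, -78.8], [-55.3, -78.8]] [-40.7 -78.8]
150 267 351 [[-26.4, -71.3], [-57.3, -71.4]] [-41.8 -71.4]
170 268 351 [[-26.6, -63.8], [-57.5, -63.9]] [-42.  -63.8]
190 277 344 [[-29.8, -56.2], [-55.0, -56.2]] [-42.4 -56.2]
210 285 334 [[-32.7, -48.4], [-51.4, -48.4]] [-42.  -48.4]
230 288 329 [[-33.8, -40.4], [-49.6, -40.4]] [-41.7 -40.4]
250 290 329 [[-34.4, -32.1], [-49.8, -32.1]] [-42.1 -32.1]
270 291 328 [[-34.7, -23.5], [-49.5, -23.5]] [-42.1 -23.5]
103 [83, 81, 82, 62, 77, 116, 102, 164, 168, 171, 187, 190, 191, 190, 189, 189, 190, 188, 170, 160, 161, 157, 180, 175, 177, 183, 185, 185, 177, 100, 75, 80, 80, 78, 80]
110 [82, 73, 58, 106, 168, 169, 169, 170, 176, 219, 243, 243, 187, 178, 192, 189, 190, 169, 162, 161, 161, 157, 221, 243, 245, 245, 239, 237, 218, 167, 145, 69, 79, 77, 78]
230 [53, 55, 56, 54, 91, 146, 157, 225, 238, 237, 230, 247, 230, 222, 232, 220, 201, 208, 219, 202, 115, 52, 52, 53, 58]
240 [51, 52, 52, 53, 88, 142, 149, 201, 215, 211, 216, 219, 234, 211, 228, 199, 198, 210, 193, 188, 109, 49, 51, 51, 55]
```

Request:
step_arm:
  commands:
    - {"fingers": 1,"dx": 0.001,"dy": -0.0013,"dz": 0.004,"roll": 0}
    - {"fingers": 1,"dx": 0.001,"dy": -0.0013,"dz": 0.008,"roll": 0}
    - {"fingers": 1,"dx": 0.001,"dy": -0.0013,"dz": 0.012,"roll": 0}
    - {"fingers": 1,"dx": 0.001,"dy": -0.0013,"dz": 0.015,"roll": 0}
    - {"fingers": 1,"dx": 0.001,"dy": -0.0013,"dz": 0.015,"roll": 0}

```text
time: 6.8
tool_pos: [0.4378, -0.3442, 0.0241]
tcp_rot: [-3.036, -0.803, 0.001]
wrist_force: [-2.0, 2.8, 2.1]
width: 0.166
grip_force: 49.7
```

```bash
sed -i 's/C=np.array(\[418,-310.\])/C=np.array([419.4,-312.4])/' m.py; python3 - <<'E'
from m import *
im,d,K,T,c=snap("wrist"); np.savez("w5.npz",im=im,d=d,K=K,T=T); cv2.imwrite("pics/w5.png",im)
s=read_state(); print(s["tool_pos"]*1000,tray(s["tool_pos"][:2]*1000),s["wrist_force"])
E
```

```text
[ 437.83402865 -344.21547224   24.20326164] [[-36.76922112  -0.24912671]] [-1.23550662  1.64105411  1.42426061]
```

View pics/w5.png

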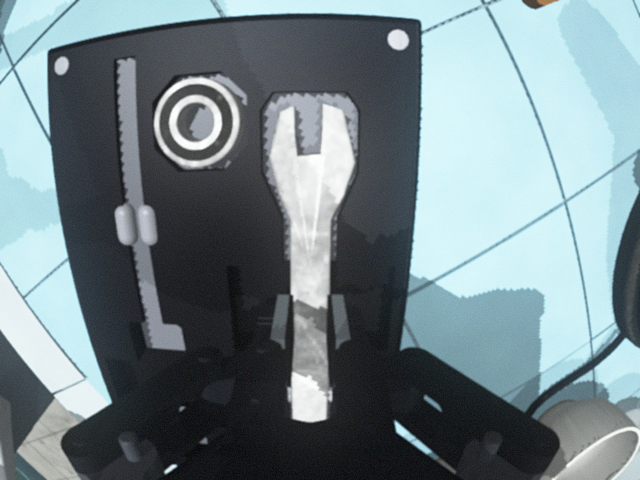

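The spanner sits in its recess, jaws within the outline at (263–357, 94–210). I'll release it, rise, and go to the rollers with the fingers shut.

Request:
step_arm:
  commands:
    - {"fingers": 0.3,"dx": 0,"dy": 0,"dz": 0,"roll": 0}
    - {"fingers": 0.3,"dx": 0,"dy": 0,"dz": 0,"roll": 0}
    - {"fingers": 0.3,"dx": 0,"dy": 0,"dz": 0,"roll": 0}
    - {"fingers": 0.3,"dx": 0,"dy": 0,"dz": -0.025,"roll": 0}
    - {"fingers": 0.3,"dx": 0,"dy": 0,"dz": -0.04,"roll": 0}
    - {"fingers": 1,"dx": -0.048,"dy": 0.001,"dz": -0.04,"roll": 0}
    - {"fingers": 1,"dx": -0.048,"dy": 0.001,"dz": -0.04,"roll": 0}
    - {"fingers": 1,"dx": -0.048,"dy": 0.001,"dz": -0.04,"roll": 0}

```text
time: 7.85
tool_pos: [0.3971, -0.3693, 0.0645]
tcp_rot: [3.037, 0.802, 0.001]
wrist_force: [-0.3, -0.1, -0.5]
width: -0.0
grip_force: 0.0
```

Request:
step_arm:
  commands:
    - {"fingers": 1,"dx": 0,"dy": 0,"dz": 0.01,"roll": 0}
    - {"fingers": 1,"dx": 0,"dy": 0,"dz": 0.022,"roll": 0}
    - {"fingers": 1,"dx": 0,"dy": 0,"dz": 0.028,"roll": 0}
    - {"fingers": 1,"dx": 0,"dy": 0,"dz": 0.03,"roll": 0}

```text
time: 8.35
tool_pos: [0.3966, -0.3684, 0.0331]
tcp_rot: [-3.035, -0.804, 0.002]
wrist_force: [0.3, -0.8, 0.2]
width: -0.001
grip_force: 0.0
```

```bash
python3 - <<'E'
from m import *
s=read_state(); print(s["tool_pos"]*1000,tray(s["tool_pos"][:2]*1000),s["wrist_force"],s["width"])
E
```

```text
[ 396.64561273 -368.43736411   33.10322717] [[-37.40196203  47.52937568]] [ 0.28888547 -0.77131896  0.24741737] -0.0013649036958479743
```

Request:
step_arm:
  commands:
    - {"fingers": 1,"dx": 0,"dy": 0,"dz": 0.002,"roll": 0}
    - {"fingers": 1,"dx": 0,"dy": 0,"dz": 0.004,"roll": 0}
    - {"fingers": 1,"dx": 0,"dy": 0,"dz": 0.005,"roll": 0}
    - {"fingers": 1,"dx": 0,"dy": 0,"dz": 0.005,"roll": 0}

```text
time: 8.85
tool_pos: [0.3972, -0.3694, 0.0299]
tcp_rot: [3.037, 0.804, 0.0]
wrist_force: [-0.6, 1.1, 4.4]
width: 0.001
grip_force: 2.3
```

Request:
step_arm:
  commands:
    - {"fingers": 1,"dx": 0,"dy": 0,"dz": 0.001,"roll": 0}
    - {"fingers": 1,"dx": 0,"dy": 0,"dz": 0.002,"roll": 0}
    - {"fingers": 1,"dx": 0,"dy": 0,"dz": 0.002,"roll": 0}

```text
time: 9.22
tool_pos: [0.3974, -0.3698, 0.0294]
tcp_rot: [3.036, 0.804, 0.0]
wrist_force: [-3.8, 4.1, 15.2]
width: 0.003
grip_force: 7.5
```

Request:
step_arm:
  commands:
    - {"fingers": 1,"dx": 0,"dy": 0,"dz": 0.001,"roll": 0}
    - {"fingers": 1,"dx": 0,"dy": 0,"dz": 0.002,"roll": 0}
    - {"fingers": 1,"dx": 0,"dy": 0,"dz": 0.002,"roll": 0}

```text
time: 9.6
tool_pos: [0.3974, -0.3696, 0.0259]
tcp_rot: [3.036, 0.804, 0.001]
wrist_force: [-1.5, 1.2, 7.5]
width: 0.002
grip_force: 3.7
```

```bash
python3 - <<'E'
from m import *
s=read_state(); print(s["tool_pos"]*1000,tray(s["tool_pos"][:2]*1000),s["wrist_force"],s["width"])
E
```

```text
[ 397.38061677 -369.59069464   25.89371439] [[-38.7679454   47.46235562]] [-1.51820096  1.15298635  7.4976655 ] 0.0015730679286310757
```

Request:
step_arm:
  commands:
    - {"fingers": 1,"dx": 0,"dy": 0,"dz": 0.001,"roll": 0}
    - {"fingers": 1,"dx": 0,"dy": 0,"dz": 0.0025,"roll": 0}
    - {"fingers": 1,"dx": 0,"dy": 0,"dz": 0.0025,"roll": 0}

```text
time: 9.98
tool_pos: [0.397, -0.3688, 0.0254]
tcp_rot: [-3.035, -0.803, 0.001]
wrist_force: [-6.5, 7.5, 24.1]
width: -0.003
grip_force: 12.0
```

Request:
step_arm:
  commands:
    - {"fingers": 1,"dx": 0,"dy": 0,"dz": -0.03,"roll": 0}
    - {"fingers": 1,"dx": 0,"dy": 0,"dz": -0.08,"roll": 0}
    - {"fingers": 1,"dx": -0.06,"dy": 0,"dz": -0.11,"roll": 0}
    - {"fingers": 1,"dx": -0.06,"dy": 0,"dz": -0.12,"roll": 0}
    - {"fingers": 1,"dx": -0.06,"dy": 0,"dz": -0.12,"roll": 0}

```text
time: 10.6
tool_pos: [0.345, -0.3994, 0.1433]
tcp_rot: [3.036, 0.801, 0.002]
wrist_force: [0.1, 0.2, -0.1]
width: 0.004
grip_force: 0.0
```

```bash
python3 - <<'E'
from m import *
goto(*world(0,30),200,29.7)
im,d,K,T,c=snap("wrist"); np.savez("w6.npz",im=im,d=d,K=K,T=T); cv2.imwrite("pics/w6.png",im)
o,_=ray([[0,0]],K,T); vv,uu=np.mgrid[0:480,0:640]; _,dr=ray(np.stack([uu.ravel(),vv.ravel()],1),K,T,True)
W=(o+dr*(d.reshape(-1,1)/ (-(dr@T[:3,:3].T)[:,2:3]))).reshape(-1,3)*1000; t=tray(W[:,:2])
for x,y in[(-38,-60),(-46,-70),(-38,-30),(-38,0),(-38,30),(-38,48),(-38,60),(-38,80),(-65,-60),(-70,40),(-10,-30)]:
    k=np.hypot(t[:,0]-x,t[:,1]-y)<4; print((x,y),k.sum(),np.median(W[k,2]).round(1) if k.sum() else None)
E
```

```text
t 10.6 pos [ 345.  -399.4  143.3] head 29.57 tilt [ 0.001  0.002 -1.   ] F [ 0.1  0.2 -0.1] w 0.004
dx 0.0776 dy -0.0389 dz -0.0567 roll -0.13
(-38, -60) 46 24.8
(-46, -70) 0 None
(-38, -30) 104 25.0
(-38, 0) 104 25.2
(-38, 30) 105 25.0
(-38, 48) 101 25.0
(-38, 60) 100 25.0
(-38, 80) 94 25.1
(-65, -60) 64 23.3
(-70, 40) 99 23.5
(-10, -30) 97 23.3
```

View pics/w6.png

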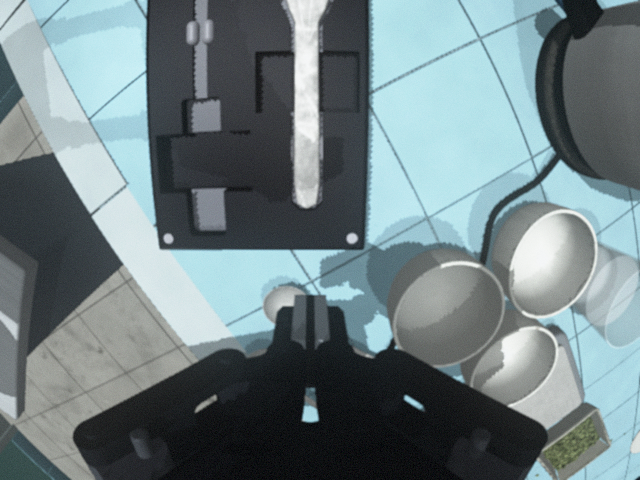

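The spanner lies flat, 1.6 mm above the tray top along its whole length (image (305,20)–(307,205)), so it is home. Next is the screwdriver.

```bash
python3 -c "
from m import *
f=np.load('w6.npz');K,T=f['K'],f['T'];print(tray(onplane([[160,249],[365,246],[167,239],[352,238]],.024,K,T,True)[:,:2]*1000).round(1).tolist())
goto(491,-100,130,8.5)"
```

```text
[[79.4, 122.4], [-81.2, 119.8], [72.1, 114.0], [-71.0, 113.4]]
t 10.65 pos [ 345.  -398.5  142.2] head 29.62 tilt [ 0.    -0.001 -1.   ] F [-0.3  0.7 -0.5] w -0.002
dx 0.2745 dy -0.1873 dz 0.0122 roll 21.12
```

Request:
step_arm:
  commands:
    - {"fingers": -0.4,"dx": 0.274,"dy": -0.187,"dz": 0,"roll": 21}
    - {"fingers": -0.4,"dx": 0.274,"dy": -0.187,"dz": 0,"roll": 21}
    - {"fingers": -0.4,"dx": 0.274,"dy": -0.187,"dz": 0,"roll": 21}
    - {"fingers": -0.4,"dx": 0.274,"dy": -0.187,"dz": 0.012,"roll": 21}
    - {"fingers": -0.4,"dx": 0.274,"dy": -0.187,"dz": 0.012,"roll": 21}
    - {"fingers": -0.4,"dx": 0.274,"dy": -0.187,"dz": 0.012,"roll": 21}
    - {"fingers": -0.4,"dx": 0.274,"dy": -0.187,"dz": 0.012,"roll": 21}
    - {"fingers": -0.4,"dx": 0.274,"dy": -0.187,"dz": 0.012,"roll": 21}

```text
time: 11.65
tool_pos: [0.4896, -0.1004, 0.1295]
tcp_rot: [-3.132, -0.239, 0.004]
wrist_force: [0.4, 0.3, -0.7]
width: 0.699
grip_force: 0.0
```

```bash
python3 - <<'E'
from h import *
goto(491,-100,30,8.5)
im,d,K,T,c=snap("wrist"); cv2.imwrite("pics/w7.png",im); np.savez("w7.npz",im=im,d=d,K=K,T=T)
hsv=cv2.cvtColor(im,cv2.COLOR_BGR2HSV)
m=((hsv[...,0]>15)&(hsv[...,0]<38)&(hsv[...,1]>110)).astype(np.uint8)
n,l,s,_=cv2.connectedComponentsWithStats(m); i=1+s[1:,4].argmax(); print(s[i])
h=np.radians(8.5);u=np.array([np.cos(h),np.sin(h)]);nn=np.array([-u[1],u[0]]);c0=np.array([491,-100.])
r0,r1=s[i][1],s[i][1]+s[i][3]
for r in range(r0,r1,12):
    x=np.where(l[r]==i)[0]
    P=(onplane([[x[0],r],[x[-1],r]],.0139,K,T,True)[:,:2]*1000-c0); print(r,x[0],x[-1],"along",(P@u).mean().round(1),"n",(P@nn).round(1),(P@nn).mean().round(1))
# blade: grey unsaturated ahead of the handle
o=(hsv[...,1]<50)
for r in range(40,r0,20):
    x=np.where(o[r,250:370])[0]+250
    if len(x): P=(onplane([[np.median(x),r]],.0139,K,T,True)[:,:2]*1000-c0)[0]; print("blade",r,x.min(),x.max(),(P@u).round(1),(P@nn).round(1))
E
```

```text
t 11.65 pos [ 489.6 -100.4  129.5] head 8.74 tilt [-0.002 -0.001 -1.   ] F [ 0.4  0.3 -0.7] w 0.699
dx 0.0014 dy -0.0001 dz 0.0995 roll 0.24
[ 293  172   35  125 3843]
172 300 321 along 42.7 n [ 6.4 -8.3] -0.9
184 293 326 along 34.1 n [ 11.3 -11.9] -0.3
196 293 326 along 25.5 n [ 11.4 -12. ] -0.3
208 293 326 along 16.7 n [ 11.4 -12.2] -0.4
220 294 326 along 7.7 n [ 10.8 -12.3] -0.8
232 295 325 along -1.4 n [ 10.1 -11.8] -0.8
244 296 324 along -10.7 n [  9.4 -11.2] -0.9
256 296 324 along -20.2 n [  9.5 -11.4] -0.9
268 295 325 along -30.0 n [ 10.3 -12.3] -1.0
280 295 325 along -40.0 n [ 10.4 -12.5] -1.0
292 300 320 along -50.4 n [ 6.7 -8.9] -1.1
blade 40 306 314 135.1 -0.1
blade 60 306 330 120.8 -0.2
blade 80 306 314 106.8 -0.2
blade 100 306 313 92.8 0.0
blade 120 306 314 79.0 -0.4
blade 140 306 313 65.1 -0.1
blade 160 306 314 51.1 -0.5
```

```bash
python3 -c "
from h import *
goto(490.1,-100.9,4,8.8)"
```

```text
t 11.7 pos [ 489.7 -101.   129.8] head 8.66 tilt [-0.002 -0.    -1.   ] F [-0.2  0.5  0.3] w 0.698
dx 0.0004 dy -0.0000 dz 0.1258 roll -0.14
```

Request:
step_arm:
  commands:
    - {"fingers": -0.4,"dx": 0,"dy": 0,"dz": 0.05,"roll": 0}
    - {"fingers": -0.4,"dx": 0,"dy": 0,"dz": 0.09,"roll": 0}
    - {"fingers": -0.4,"dx": 0,"dy": 0,"dz": 0.105,"roll": 0}
    - {"fingers": -0.4,"dx": 0,"dy": 0,"dz": 0.115,"roll": 0}
    - {"fingers": -0.4,"dx": 0,"dy": 0,"dz": 0.115,"roll": 0}

```text
time: 12.32
tool_pos: [0.4908, -0.1013, 0.0161]
tcp_rot: [3.133, 0.236, 0.001]
wrist_force: [-0.2, 0.8, 0.2]
width: 0.699
grip_force: 0.0
```

Request:
step_arm:
  commands:
    - {"fingers": -0.4,"dx": 0,"dy": 0,"dz": 0.005,"roll": 0}
    - {"fingers": -0.4,"dx": 0,"dy": 0,"dz": 0.01,"roll": 0}
    - {"fingers": 1,"dx": 0,"dy": 0,"dz": 0.01,"roll": 0}
    - {"fingers": 1,"dx": 0,"dy": 0,"dz": 0.01,"roll": 0}
    - {"fingers": 1,"dx": 0,"dy": 0,"dz": 0.01,"roll": 0}
    - {"fingers": 1,"dx": 0,"dy": 0,"dz": 0.01,"roll": 0}
    - {"fingers": 1,"dx": 0,"dy": 0,"dz": 0.01,"roll": 0}
  squeeze: 50

```text
time: 13.2
tool_pos: [0.4908, -0.1009, 0.0061]
tcp_rot: [3.132, 0.237, 0.001]
wrist_force: [0.2, -0.4, 3.6]
width: 0.281
grip_force: 49.7
```

```bash
python3 -c "
from m import *
print(world(38,56)); goto(*world(38,56),115,29.7)"
```

```text
[ 351.92920579 -307.13768788]
t 13.2 pos [ 490.8 -100.9    6.1] head 8.66 tilt [ 0.001  0.    -1.   ] F [ 0.2 -0.4  3.6] w 0.281
dx -0.1684 dy 0.1830 dz -0.1089 roll -21.04
```

Request:
step_arm:
  commands:
    - {"fingers": 1,"dx": 0,"dy": 0,"dz": -0.05,"roll": 0}
    - {"fingers": 1,"dx": 0,"dy": 0,"dz": -0.1,"roll": 0}
    - {"fingers": 1,"dx": -0.03,"dy": 0.035,"dz": -0.109,"roll": -4}
    - {"fingers": 1,"dx": -0.06,"dy": 0.07,"dz": -0.109,"roll": -9}
    - {"fingers": 1,"dx": -0.1,"dy": 0.11,"dz": -0.109,"roll": -14}
    - {"fingers": 1,"dx": -0.14,"dy": 0.15,"dz": -0.109,"roll": -18}
    - {"fingers": 1,"dx": -0.168,"dy": 0.183,"dz": -0.109,"roll": -21}
    - {"fingers": 1,"dx": -0.168,"dy": 0.183,"dz": -0.109,"roll": -21}

```text
time: 14.2
tool_pos: [0.3501, -0.3088, 0.1145]
tcp_rot: [-3.039, -0.797, 0.001]
wrist_force: [0.2, -1.0, 0.4]
width: 0.283
grip_force: 49.4
```

```bash
python3 -c "
from m import *
goto(*world(38,56),50,29.7)"
```

```text
t 14.2 pos [ 350.1 -308.8  114.5] head 29.4 tilt [-0.001 -0.    -1.   ] F [ 0.2 -1.   0.4] w 0.283
dx 0.0024 dy -0.0006 dz 0.0645 roll -0.30
```

Request:
step_arm:
  commands:
    - {"fingers": 1,"dx": 0.001,"dy": -0.0005,"dz": 0.03,"roll": -0.3}
    - {"fingers": 1,"dx": 0.001,"dy": -0.0005,"dz": 0.055,"roll": -0.3}
    - {"fingers": 1,"dx": 0.001,"dy": -0.0005,"dz": 0.068,"roll": -0.3}
    - {"fingers": 1,"dx": 0.001,"dy": -0.0005,"dz": 0.07,"roll": -0.3}
    - {"fingers": 1,"dx": 0.001,"dy": -0.0005,"dz": 0.07,"roll": -0.3}

```text
time: 14.82
tool_pos: [0.3531, -0.3062, 0.0453]
tcp_rot: [3.034, 0.812, 0.001]
wrist_force: [0.4, 0.6, -0.7]
width: 0.282
grip_force: 49.5
```

```bash
python3 - <<'E'
from m import *
goto(*world(38,56),20,29.7)
im,d,K,T,c=snap("wrist"); cv2.imwrite("pics/w8.png",im); np.savez("w8.npz",im=im,d=d,K=K,T=T)
s=read_state();print(tray(s["tool_pos"][:2]*1000))
E
```

```text
t 14.82 pos [ 353.1 -306.2   45.3] head 29.98 tilt [ 0.     0.001 -1.   ] F [ 0.4  0.6 -0.7] w 0.282
dx -0.0015 dy 0.0002 dz 0.0253 roll 0.28
[[37.8651649  54.45450007]]
```

View pics/w8.png

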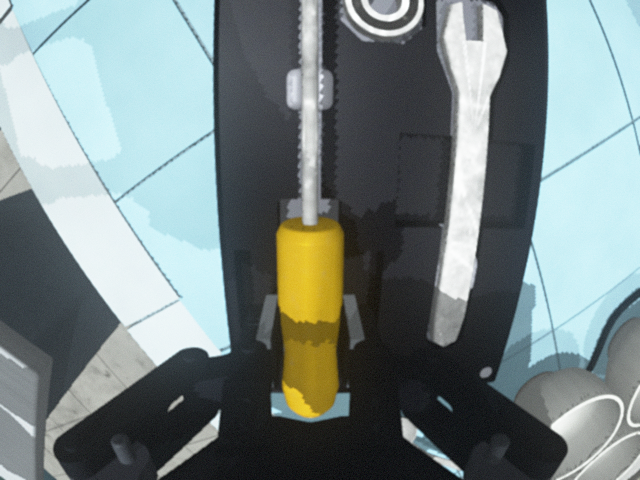

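The screwdriver is above its recess: blade at px 303–318, handle front at (310,219), rollers about (310,89), recess handle part starting at row 199.

```bash
python3 - <<'E'
from m import *
f=np.load("w8.npz"); im,K,T=f["im"],f["K"],f["T"]
hsv=cv2.cvtColor(im,cv2.COLOR_BGR2HSV); g=cv2.GaussianBlur(hsv[...,2].astype(np.float32),(3,3),0)
t=lambda p,z:tray(onplane(p,z,K,T,True)[:,:2]*1000).round(1).tolist()
for r in (70,88,105,140,170,205,210): print(r,g[r,270:352:2].astype(int).tolist())
print("rollers ctr",t([[287,89],[333,89]],.026)); print("recess handle L/R/top z24",t([[281,208],[340,208],[310,199]],.024))
print("blade z.0535",[t([[x0,r],[x1,r]],.0535) for r,x0,x1 in[(20,301,319),(90,302,318),(160,302,318)]])
yl=((hsv[...,0]>15)&(hsv[...,0]<38)&(hsv[...,1]>110))
for r in (240,280):
    x=np.where(yl[r])[0]; print("handle",r,x[0],x[-1],t([[x[0],r],[x[-1],r]],.0535))
print("handle front",t([[310,219]],.0535),t([[310,219]],.060))
e=edge(g,(215,60),(216,250),K,T,k0=6); print("left edge",e[::8].round(1).tolist())
print("bearing",t([[384,3]],.028))
print("spanner x", t([[454,160],[488,160]],.0255))
E
```

```text
70 [90, 91, 89, 88, 89, 90, 87, 89, 88, 94, 126, 158, 173, 177, 174, 156, 157, 183, 198, 206, 203, 195, 175, 146, 154, 187, 152, 115, 102, 84, 56, 47, 63, 76, 76, 75, 75, 74, 74, 72, 72]
88 [89, 87, 88, 88, 89, 88, 87, 90, 142, 203, 215, 222, 229, 217, 194, 176, 171, 199, 210, 213, 208, 195, 178, 157, 177, 226, 190, 149, 141, 136, 133, 102, 58, 63, 73, 77, 75, 74, 71, 72, 72]
105 [76, 76, 75, 75, 78, 84, 84, 84, 97, 155, 187, 184, 177, 173, 164, 155, 177, 219, 234, 238, 238, 237, 222, 173, 166, 180, 159, 136, 133, 129, 110, 67, 55, 71, 78, 77, 75, 75, 75, 73, 73]
140 [66, 65, 67, 67, 67, 64, 65, 65, 65, 66, 66, 66, 64, 62, 74, 115, 194, 225, 213, 219, 220, 213, 205, 191, 166, 147, 76, 49, 47, 47, 47, 47, 50, 57, 70, 71, 70, 71, 70, 69, 69]
170 [61, 60, 60, 58, 59, 57, 59, 58, 56, 57, 57, 56, 56, 60, 80, 127, 153, 179, 197, 200, 197, 189, 166, 140, 136, 111, 50, 44, 47, 46, 44, 46, 50, 65, 66, 66, 66, 67, 66, 65, 64]
205 [50, 51, 51, 48, 41, 61, 74, 73, 85, 123, 142, 142, 142, 142, 142, 137, 156, 188, 201, 203, 196, 185, 166, 139, 131, 139, 141, 139, 135, 118, 91, 74, 73, 73, 56, 38, 43, 44, 47, 51, 58]
210 [51, 52, 52, 47, 38, 61, 73, 74, 75, 102, 135, 142, 141, 142, 142, 140, 154, 190, 206, 210, 206, 193, 173, 141, 129, 140, 135, 133, 137, 109, 76, 72, 73, 72, 54, 37, 42, 44, 42, 43, 49]
rollers ctr [[47.9, -40.7], [28.3, -40.8]]
recess handle L/R/top z24 [[50.9, 12.4], [24.1, 12.3], [37.8, 8.2]]
blade z.0535 [[[41.5, -64.3], [35.1, -64.3]], [[40.9, -38.3], [35.3, -38.3]], [[40.9, -13.0], [35.1, -13.0]]]
handle 240 276 352 [[50.8, 17.6], [21.7, 17.4]]
handle 280 277 344 [[50.8, 34.4], [24.1, 34.3]]
handle front [[37.8, 9.2]] [[37.9, 7.3]]
left edge [[80.5, -44.8], [80.8, -23.1], [80.6, -1.2], [80.7, 21.6]]
bearing [[6.9, -80.5]]
spanner x [[-28.0, -11.9], [-45.8, -13.0]]
```

Request:
step_arm:
  commands:
    - {"fingers": 1,"dx": -0.003,"dy": 0,"dz": 0,"roll": 0.2}
    - {"fingers": 1,"dx": -0.003,"dy": 0,"dz": 0.006,"roll": 0.2}
    - {"fingers": 1,"dx": -0.003,"dy": 0,"dz": 0.012,"roll": 0.2}
    - {"fingers": 1,"dx": -0.003,"dy": 0,"dz": 0.018,"roll": 0.2}
    - {"fingers": 1,"dx": -0.003,"dy": 0,"dz": 0.023,"roll": 0.2}
    - {"fingers": 1,"dx": -0.003,"dy": 0,"dz": 0.026,"roll": 0.2}
    - {"fingers": 1,"dx": -0.003,"dy": 0,"dz": 0.026,"roll": 0.2}

```text
time: 15.75
tool_pos: [0.3502, -0.3076, 0.0188]
tcp_rot: [-3.036, -0.807, -0.0]
wrist_force: [-0.2, 1.3, 2.2]
width: 0.279
grip_force: 49.9
```

```bash
python3 - <<'E'
from m import *
s=read_state();print(s["tool_pos"]*1000,tray(s["tool_pos"][:2]*1000),s["wrist_force"],s["torque"],s["width"])
E
```

```text
[ 350.15081333 -307.55445816   18.84528873] [[38.51910017 57.75126019]] [-0.15826212  1.26436122  2.22033738] [ 0.28469193 -0.2122643   0.11350416] 0.27927420518621754
```

Request:
step_arm:
  commands:
    - {"fingers": 0.2,"dx": 0,"dy": 0,"dz": 0,"roll": 0}
    - {"fingers": 0.2,"dx": 0,"dy": 0,"dz": 0,"roll": 0}
    - {"fingers": 0.2,"dx": 0,"dy": 0,"dz": 0,"roll": 0}
    - {"fingers": 0.2,"dx": 0,"dy": 0,"dz": -0.03,"roll": 0}
    - {"fingers": 0.2,"dx": 0,"dy": 0,"dz": -0.055,"roll": 0}
    - {"fingers": 1,"dx": 0.05,"dy": 0.0005,"dz": -0.055,"roll": 0}
    - {"fingers": 1,"dx": 0.098,"dy": 0.0005,"dz": -0.055,"roll": 0}
    - {"fingers": 1,"dx": 0.098,"dy": 0.0005,"dz": -0.055,"roll": 0}

```text
time: 16.75
tool_pos: [0.4378, -0.2585, 0.0744]
tcp_rot: [3.034, 0.812, 0.003]
wrist_force: [-0.2, -0.4, 0.0]
width: 0.003
grip_force: 0.0
```

Request:
step_arm:
  commands:
    - {"fingers": 1,"dx": 0,"dy": 0,"dz": 0.015,"roll": 0}
    - {"fingers": 1,"dx": 0,"dy": 0,"dz": 0.03,"roll": 0}
    - {"fingers": 1,"dx": 0,"dy": 0,"dz": 0.037,"roll": 0}
    - {"fingers": 1,"dx": 0,"dy": 0,"dz": 0.037,"roll": 0}

```text
time: 17.25
tool_pos: [0.4338, -0.2591, 0.0354]
tcp_rot: [-3.035, -0.804, 0.003]
wrist_force: [0.5, 0.9, 0.3]
width: -0.001
grip_force: 0.0
```

```bash
python3 - <<'E'
from m import *
s=read_state();print(s["tool_pos"]*1000,tray(s["tool_pos"][:2]*1000),s["wrist_force"],s["width"])
E
```

```text
[ 433.75498778 -259.14072843   35.41753562] [[ 39.15037859 -38.85696255]] [0.46531189 0.90553954 0.32232645] -0.000553009044158108
```

Request:
step_arm:
  commands:
    - {"fingers": 1,"dx": 0.0015,"dy": 0.001,"dz": 0.002,"roll": 0}
    - {"fingers": 1,"dx": 0.0015,"dy": 0.001,"dz": 0.004,"roll": 0}
    - {"fingers": 1,"dx": 0.0015,"dy": 0.001,"dz": 0.006,"roll": 0}
    - {"fingers": 1,"dx": 0.0015,"dy": 0.001,"dz": 0.007,"roll": 0}
    - {"fingers": 1,"dx": 0.0015,"dy": 0.001,"dz": 0.007,"roll": 0}

```text
time: 17.88
tool_pos: [0.4375, -0.2598, 0.0304]
tcp_rot: [3.035, 0.807, 0.001]
wrist_force: [-0.1, 0.5, 4.5]
width: -0.001
grip_force: 2.2
```

Request:
step_arm:
  commands:
    - {"fingers": 1,"dx": 0,"dy": 0,"dz": 0.001,"roll": 0}
    - {"fingers": 1,"dx": 0,"dy": 0,"dz": 0.002,"roll": 0}
    - {"fingers": 1,"dx": 0,"dy": 0,"dz": 0.002,"roll": 0}

```text
time: 18.25
tool_pos: [0.4378, -0.2598, 0.0293]
tcp_rot: [3.036, 0.806, 0.002]
wrist_force: [-2.0, 2.3, 11.0]
width: 0.003
grip_force: 5.4
```

Request:
step_arm:
  commands:
    - {"fingers": 1,"dx": 0,"dy": 0,"dz": 0.001,"roll": 0}
    - {"fingers": 1,"dx": 0,"dy": 0,"dz": 0.002,"roll": 0}
    - {"fingers": 1,"dx": 0,"dy": 0,"dz": 0.002,"roll": 0}

```text
time: 18.62
tool_pos: [0.4378, -0.2596, 0.0266]
tcp_rot: [3.036, 0.806, 0.002]
wrist_force: [0.0, 1.8, 7.2]
width: 0.001
grip_force: 3.1
```

Request:
step_arm:
  commands:
    - {"fingers": 1,"dx": 0,"dy": 0,"dz": 0.001,"roll": 0}
    - {"fingers": 1,"dx": 0,"dy": 0,"dz": 0.0015,"roll": 0}
    - {"fingers": 1,"dx": 0,"dy": 0,"dz": 0.0015,"roll": 0}

```text
time: 19.0
tool_pos: [0.4378, -0.2596, 0.0265]
tcp_rot: [3.036, 0.806, 0.001]
wrist_force: [-4.1, 4.1, 17.0]
width: 0.0
grip_force: 8.6
```

Request:
step_arm:
  commands:
    - {"fingers": 1,"dx": 0,"dy": 0,"dz": -0.04,"roll": 0}
    - {"fingers": 1,"dx": 0,"dy": 0,"dz": -0.1,"roll": 0}
    - {"fingers": 1,"dx": -0.05,"dy": 0.02,"dz": -0.14,"roll": 0}
    - {"fingers": 1,"dx": -0.1,"dy": 0.04,"dz": -0.15,"roll": 0}
    - {"fingers": 1,"dx": -0.14,"dy": 0.04,"dz": -0.15,"roll": 0}
    - {"fingers": 1,"dx": -0.15,"dy": 0.04,"dz": -0.15,"roll": 0}
    - {"fingers": 1,"dx": -0.15,"dy": 0.04,"dz": -0.15,"roll": 0}

```text
time: 19.88
tool_pos: [0.3263, -0.3684, 0.1738]
tcp_rot: [-3.036, -0.804, -0.0]
wrist_force: [0.0, -0.2, -0.9]
width: 0.003
grip_force: 0.0
```

```bash
python3 - <<'E'
from m import *
im,d,K,T,c=snap("wrist"); np.savez("w9.npz",im=im,d=d,K=K,T=T); cv2.imwrite("pics/w9.png",im)
o,_=ray([[0,0]],K,T); vv,uu=np.mgrid[0:480,0:640]; _,dr=ray(np.stack([uu.ravel(),vv.ravel()],1),K,T,True)
W=(o+dr*(d.reshape(-1,1)/ (-(dr@T[:3,:3].T)[:,2:3]))).reshape(-1,3)*1000; t=tray(W[:,:2])
for x,y in[(38,-95),(38,-60),(38,-40),(38,-10),(38,25),(38,60),(38,98),(-38,-55),(-38,-30),(-38,0),(-38,48),(-38,80),(65,-20),(0,30),(-10,-30)]:
    k=np.hypot(t[:,0]-x,t[:,1]-y)<(2 if y<5 and x==38 else 4); print((x,y),k.sum(),np.percentile(W[k,2],[20,50,80]).round(1) if k.sum() else None)
E
```

```text
(38, -95) 0 None
(38, -60) 19 [24.6 25.4 26.1]
(38, -40) 23 [24.9 25.4 26.2]
(38, -10) 21 [24.7 25.7 26.2]
(38, 25) 87 [35.2 36.1 36.7]
(38, 60) 85 [34.7 35.5 36.1]
(38, 98) 2005 [240.1 249.4 257.2]
(-38, -55) 76 [24.5 25.1 25.8]
(-38, -30) 77 [24.3 24.8 25.5]
(-38, 0) 84 [24.3 25.  25.6]
(-38, 48) 81 [24.7 25.3 25.8]
(-38, 80) 80 [24.7 25.2 25.7]
(65, -20) 76 [22.5 23.3 23.9]
(0, 30) 82 [23.  23.6 24.3]
(-10, -30) 83 [22.6 23.3 23.9]
```

View pics/w9.png

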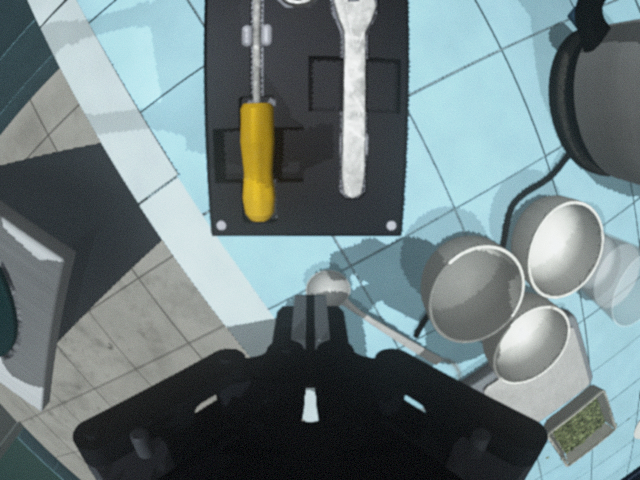

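Both tools lie flat in their recesses: screwdriver handle at (258,160), blade between the rollers at (257,35), spanner at (353,100). Depth gives home heights all along.

```bash
python3 -c "
from workcell import finish_job
print(finish_job())"
```

```text
the job is handed in; nothing more can be done
None
```

I pressed the spanner and then the screwdriver home in their recesses, each the right way round and at its home height to within about 1.5 mm by depth camera. I handed the job in at about 20 s, with the bearing, gear and bolts not touched.

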